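# Clamp a frame magazine in a hold-down press with an interlocked lever

### The arm

A 6-joint arm with a two-finger parallel gripper is mounted at the origin on a cart in front of the work surface, level with it; the furniture and walls round the work are solid. World frame = base frame: x ahead of the robot, y to its left, z up, the work surface at z = 0. Lengths are in m, angles in rad, forces in N, time in s.
With the tool pointing down it reaches from about 0.2 to 0.875 m from the base axis. Payload 3.4 kg.
Tool frame: the origin (TCP) lies between the finger pads; the fingertips stand 25 mm ahead of it and the grasp point (between the pads) lies 6 mm ahead of it (r.nose_length is the z of the fingertips in the tool frame, in m); z points along the fingers, y is the line along which they close (so a half turn about z gives the same grasp; the last joint's range is limited). The gripper opens to 94 mm and grips with 3 to 60 N. Pads are 16 mm wide; open, the fingers measure 119 mm over their backs; the gripper's body (75 mm by 177 mm) begins 78 mm behind the grasp point.
Start: joints at [1.224, 0.276, 1.505, -0, 1.361, -0.121], TCP at [0.129, 0.56, 0.23] pointing down, gripper open.
Joint ranges: [-2.89, 2.89], [-0.75, 2.08], [0.22, 2.7], [-1.18, 4.32], [0.11, 2.71], [-2.7, 2.7]. Speed limits (rad/s): [2.57, 2.57, 3.14, 3.14, 3.14, 3.14].

### API

Orientations are given as a unit quaternion [w, x, y, z].
In Python, from plant import r, gripper_to, inverse_kinematics, vision, models, telemetry gives the robot as it stands. Calls block until the motion is done:
- r.move_to(position, orientation): joint-space move of the TCP to a pose.
- r.move_l(position, rot=None, vel=0.15, guard=None): straight line of the TCP; rot=None keeps the orientation; vel is the mean speed in m/s. With guard (N) it stops when the force on the tool has changed by that much, and returns True; else False.
- r.movej(angles): joint-space move.
- gripper_to(opening, f_grip=None): finger opening in m; f_grip is the grip in N (None keeps the last); returns when the fingers have stopped.
- r.hold(seconds).
- inverse_kinematics(position, orientation): joint angles nearest the present ones, or None.
- vision.snapshot(name): name is "side" or "top" or "wrist"; returns the picture (420x560x3 uint8, red, green, blue); there is no depth.
- vision.get_calibration(name): a dict with "fx", "fy", "cx", "cy" (pixels), "position" and "orientation" of the camera in the world. Camera axes: x right, y down, z forward; pixel columns grow to the right and rows downward; lengths in m; the calibration is good to about 2 mm. A picture is of the moment at which its call begins: read the wrist's pose just before it. get_calibration takes no time and is no camera call; for the wrist camera it gives the pose at the moment of the call.
A pose or a line that the arm cannot do raises r.PlanningError and nothing moves.
- r.sign_off(): hands the job in; it is judged then, once.
Trained networks look in the newest picture that a camera, given by its name, has taken for a name from the list of things; names that differ only in an ending like _2 or _b are one class to them, and where a whole thing is asked for, a point or a joint stands for the part that bears it (a point fixed in the world has none). Each returns a list of dicts, best first, with "score" (0 to 1); they miss things now and then, are a little off and sometimes report something else, mostly with a low value. They report only what shows in the picture. A call takes as long as a camera call. They do not tell look-alikes from the thing itself.
- models.boxes_of(thing, camera): "at" ([x, y, z] in m, in world coordinates, good to about 4 mm: the middle of the surface that is visible of it).
- models.regions_of(thing, camera): "pixels" (420x560 bool, what is visible of it).
- models.mark_of(thing, camera): "at" ([x, y, z] in m, in world coordinates, good to about 4 mm: a listed point, or the origin of a listed thing).
Readings, each from a call of its own:
- telemetry.current_t(): time.
- telemetry.current_joints(): joint angles.
- telemetry.current_dq(): joint speeds.
- telemetry.current_joint_efforts(): joint torques, N m.
- telemetry.current_ee_pos(): TCP position.
- telemetry.current_tool_rot(): TCP orientation.
- telemetry.current_wrist_force(): force on the tool from outside, world axes, zero at the start.
- telemetry.current_torque(): the same for the moment, N m.
- telemetry.current_opening(): finger opening in m.
- telemetry.current_finger_force(): force on a finger pad.
Only numpy, scipy, OpenCV 4.12 (cv2) and the standard library are available. Lean on these libraries where they do the work, as an engineer would, in place of code of your own. Each camera call takes 0.05 s, during which the arm holds its last target. There are 200 camera calls.

### The job

Slide the slotted frame magazine sideways along the press plate, without lifting it off the plate, from its parking outline into the middle outline under the clamp pad, so that it sits squarely in the outline, and let go of it. Then flip the upright safety catch in front of the press lever over to the right, down on its side, and after that pull the lever by its cross handle towards the robot, fully home against its stop so that the pad clamps the magazine. Finish while the gripper is still holding the lever there (it springs back if let go), and leave the other things where they stand.

Things in the scene. Friction and masses are not known exactly. Their poses are not given: they have to be found in the camera images.
- press: Press fixed to the table: aluminium plate 250x330x8 mm (x -85..165, y -165..165), far column and overhanging grey head (x 54..156, y +-28, head z 121..165). Origin: plate underside at table height, below the middle outline's centre. x away from robot to the column, y left, z up; turned up to 0.2 rad. Flush dark outlines 126x55 mm, long along x: middle at y 0, parking at y +110 and -110.
- clamp_place (a point): Centre of the middle outline on the plate's top face (8 mm above the table); axes as the press. The magazine belongs here: its origin on this point, its long axis along x. The clamp pad hangs over the far half of this outline.
- frame_magazine: Slotted aluminium magazine, an open channel 122 (x) x 50 (y) x 50 (z) mm with two upright side walls, 0.17 to 0.34 kg, loose in the left or right parking outline, long axis within 0.12 rad of press x. Origin: centre of its underside; z up. Grasp across its 50 mm width on the half nearer the robot (about 40 mm from its centre, clear of the pad).
- clamp_pad: Black rubber pad 40x70x9 mm under the head, covering press x 36..76, y +-35 mm. Origin: its underside at press x 70. At rest 78 mm above the table (20 mm above the magazine's top); sinks 29 mm per rad of the lever; its spring (1.5 N/mm) takes up the last 6 mm, pressing with about 9 N when the lever is home.
- catch (a joint): Safety catch: dark flat bar 20 mm wide, 12 mm thick, 90 mm tall, upright in front of the lever, hinged at its foot about press x (pivot x 74, y 0, z 165 mm in the press frame). 0 = upright, lever blocked after about 0.05 rad; grows as its top swings right (press -y); stop at 1.4 rad. Moves at under 0.5 N; past about 0.8 rad it falls to the stop by itself and stays there.
- catch_tab (a point): Middle of the catch's thumb tab: a round stub 10 mm thick, free length 26 mm, pointing to the robot (press -x) near the catch's top, 80 mm from its pivot. The point lies at press x 52 mm, z 245 mm with the catch upright; the stub covers press x 39..64 mm. Turns with the catch. Push it to the right from its left side.
- press_lever (a joint): Lever: round steel bar 12 mm thick hinged about press y at x 100, z 185 mm in the press frame. 0 = rest, leaning back 0.35 rad away from the robot; grows as it is pulled towards the robot; home at its stop, 0.9 rad. A spring returns it: 1.5 N at the handle at first, about 7 N when home with the pad pressing. Blocked while the catch is upright.
- lever_handle (a point): Black cross handle at the lever's end: round bar 16 mm thick, 120 mm long along its y (press y), 130 mm from the lever's pivot. This point: its middle, where the lever joins from below; either half is free to grip (e.g. 35 mm from the middle). At rest 307 mm above the table at press x 145 mm, when home 296 mm high at press x 32 mm. Turns with the lever.
- chuck_block: Bystander: round work holder, aluminium ring with dark slotted top, 68 x 67 x 44 mm, loose in the other parking outline. Origin: centre of its underside.
- weight_1: Bystander: brass gram weight with knob, 22 mm diameter, 32 mm tall, loose on the far left corner of the plate. Origin: centre of its underside.
- loupe: Bystander: black standing loupe, 38 mm diameter, 32 mm tall, loose on the far right corner of the plate. Origin: centre of its underside.
Not all that is in view belongs to the job. Leave any red look-alike of the frame_magazine alone.

How it is judged:
On the way, in this order (a step that is already met when the one before it is completed fails the run):
1. the magazine stands squarely in the middle outline (x of frame_magazine in the frame of clamp_place between -0.012 and 0.012 m and y of frame_magazine in the frame of clamp_place between -0.01 and 0.01 m and angle between the x axis of frame_magazine and the x axis of clamp_place, either way round below 0.15 rad and z of frame_magazine in the frame of clamp_place below 0.004 m and angle between frame_magazine's own z axis and vertical below 0.08 rad and linear speed of frame_magazine below 0.02 m/s and contact force between the fingers and frame_magazine below 0.2 N), for 0.2 s.
2. the safety catch is flipped over to its side, the magazine still in place (x of frame_magazine in the frame of clamp_place between -0.012 and 0.012 m and y of frame_magazine in the frame of clamp_place between -0.01 and 0.01 m and angle between the x axis of frame_magazine and the x axis of clamp_place, either way round below 0.15 rad and z of frame_magazine in the frame of clamp_place below 0.004 m and angle between frame_magazine's own z axis and vertical below 0.08 rad and value of joint catch above 1 rad), for 0.2 s.
3. the lever is pulled home and held, the pad pressing on the magazine (x of frame_magazine in the frame of clamp_place between -0.012 and 0.012 m and y of frame_magazine in the frame of clamp_place between -0.01 and 0.01 m and angle between the x axis of frame_magazine and the x axis of clamp_place, either way round below 0.15 rad and z of frame_magazine in the frame of clamp_place below 0.004 m and angle between frame_magazine's own z axis and vertical below 0.08 rad and value of joint press_lever above 0.82 rad and contact force between clamp_pad and frame_magazine above 3 N and contact force between the fingers and press_lever above 1 N), for 0.3 s.
At the end, for the whole second after the job is handed in: Magazine flat on the plate within 12 mm (press x) and 10 mm (press y) of the clamping place, turned under 0.15 rad and let go; catch over 1.0 rad; the fingers hold the lever's handle (over 1 N) with the lever over 0.82 rad; pad on the magazine with over 3 N (all of step 3 and value of joint catch above 1 rad and linear speed of frame_magazine below 0.02 m/s and contact force between the fingers and frame_magazine below 0.2 N); the arm keeps its last pose, push and grip.
It fails at once if the magazine is lifted more than 10 mm off the plate or tipped (z of frame_magazine in the frame of clamp_place above 0.01 m or angle between frame_magazine's own z axis and vertical above 0.25 rad).
It fails at once if the round work holder is pushed more than 20 mm or tipped (distance of chuck_block from where it was at the start of the episode above 0.02 m or angle between chuck_block's own z axis and vertical above 0.3 rad).
It fails at once if the brass weight is pushed more than 20 mm or tipped (distance of weight_1 from where it was at the start of the episode above 0.02 m or angle between weight_1's own z axis and vertical above 0.3 rad).
It fails at once if the loupe is pushed more than 20 mm or tipped (distance of loupe from where it was at the start of the episode above 0.02 m or angle between loupe's own z axis and vertical above 0.3 rad).
It also fails if it takes over 58 s, if anything falls off the work surface, if the arm or the gripper's body presses on something with over 40 N, if the wrist force passes 120 N, or if a joint passes its speed limit or range.

## Working session

There is one attempt and no reset: what is moved stays moved. The work goes in short steps, each a Python script; the robot and the scene stay as the last script left them, time stands still between calls to the robot, and variables do not carry over. Pictures are saved under pics/ and viewed, at most 10 in all, crops included, and the job is handed in when it is done.

```bash
ls; mkdir -p pics
python3 - <<'E'
from plant import r, vision, models, telemetry
import cv2, numpy as np
a=vision.snapshot("top"); b=vision.snapshot("side")
cv2.imwrite("pics/a.png", cv2.cvtColor(a,cv2.COLOR_RGB2BGR)); cv2.imwrite("pics/b.png", cv2.cvtColor(b,cv2.COLOR_RGB2BGR))
for cam in("top","side"):
  for n in ["press","clamp_place","frame_magazine","chuck_block","weight_1","loupe","catch_tab","lever_handle","clamp_pad"]:
    print(cam,n,[(np.round(d["at"],3).tolist(),round(d["score"],2)) for d in models.mark_of(n,cam)[:3]])
print(telemetry.current_t())
E
```

```text
pics
top press [([0.541, 0.014, -0.001], 0.55)]
top clamp_place [([0.542, 0.015, 0.009], 0.69)]
top frame_magazine [([0.338, 0.115, 0.002], 0.97), ([0.535, 0.121, 0.005], 0.84), ([0.353, -0.067, 0.001], 0.62)]
top chuck_block [([0.554, -0.099, 0.002], 0.91)]
top weight_1 [([0.669, 0.136, 0.008], 0.56)]
top loupe [([0.674, -0.101, 0.008], 0.57)]
top catch_tab [([0.596, 0.023, 0.243], 0.53), ([0.555, -0.101, 0.003], 0.32)]
top lever_handle [([0.686, 0.018, 0.307], 0.84), ([0.614, 0.011, 0.078], 0.27), ([0.542, 0.016, 0.007], 0.21)]
top clamp_pad [([0.614, 0.012, 0.08], 0.53)]
side press [([0.542, 0.013, 0.001], 0.66)]
side clamp_place [([0.54, 0.015, 0.006], 0.83), ([0.599, 0.022, 0.247], 0.35)]
side frame_magazine [([0.536, 0.123, 0.007], 0.83), ([0.338, 0.117, -0.006], 0.65), ([0.355, -0.062, 0.002], 0.6)]
side chuck_block [([0.554, -0.101, 0.011], 0.61)]
side weight_1 [([0.67, 0.137, 0.008], 0.44), ([0.592, 0.02, 0.247], 0.16)]
side loupe [([0.673, -0.106, 0.006], 0.76)]
side catch_tab [([0.593, 0.02, 0.246], 0.7)]
side lever_handle [([0.687, 0.015, 0.308], 0.95)]
side clamp_pad [([0.61, 0.018, 0.078], 0.98)]
1.0
```

View pics/a.png

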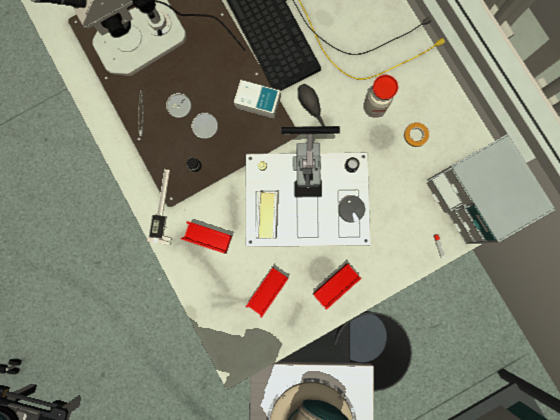

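View pics/b.png

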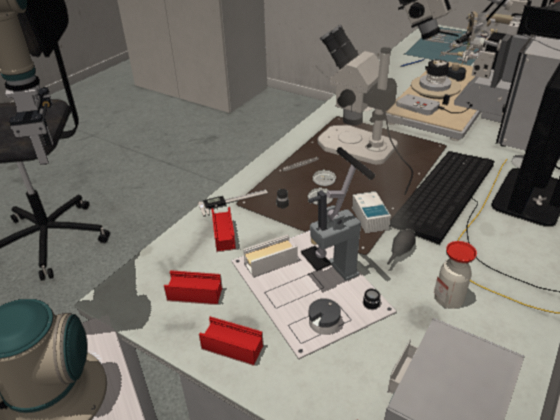

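The magazine (silver, with a yellow strip) is in the left parking outline at top px (267,214). The round chuck is on the right at (351,208), and the three red look-alikes sit off the plate. The press is almost unrotated, with its head at about (308,165). I'll measure the press and magazine yaw next.

```bash
cat > h.py <<'E'
from plant import r, gripper_to, inverse_kinematics, vision, models, telemetry
import cv2, numpy as np
from scipy.spatial.transform import Rotation as R
def ray(px,cam,z,c=None):
    c=c or vision.get_calibration(cam); q=c["orientation"]
    M=R.from_quat([q[1],q[2],q[3],q[0]]).as_matrix(); px=np.atleast_2d(px).astype(float)
    d=np.c_[(px[:,0]-c["cx"])/c["fx"],(px[:,1]-c["cy"])/c["fy"],np.ones(len(px))]@M.T
    p=np.array(c["position"]); return p+d*((z-p[2])/d[:,2])[:,None]
def rect(mask,cam,z,c=None):
    n,l,s,_=cv2.connectedComponentsWithStats(mask.astype(np.uint8)); k=1+np.argmax(s[1:,4])
    ys,xs=np.nonzero(l==k); w=ray(np.c_[xs,ys],cam,z,c)[:,:2]
    return cv2.minAreaRect((w*1000).astype(np.float32))
def down(yaw):  # tool z down, tool x along press-x turned by yaw
    q=(R.from_euler('z',yaw)*R.from_euler('x',np.pi)).as_quat(); return [q[3],q[0],q[1],q[2]]
E
python3 - <<'E'
from h import *
im=vision.snapshot("top")
for n,z in (("press",.008),("frame_magazine",.058)):
    for d in models.regions_of(n,"top")[:3]:
        m=d["pixels"]; print(n,round(d["score"],2),m.sum(),rect(m,"top",z), im[m].mean(0).round())
# plate edges by white threshold around the plate, holes: corner screws
hsv=cv2.cvtColor(im,cv2.COLOR_RGB2HSV); 
roi=im[145:255,240:378]; cv2.imwrite("pics/c.png",cv2.cvtColor(cv2.resize(roi,None,fx=5,fy=5,interpolation=cv2.INTER_CUBIC),cv2.COLOR_RGB2BGR))
print(np.round(telemetry.current_tool_rot(),3), down(0))
E
```

```text
press 0.65 10473 ((620.3932495117188, 14.241012573242188), (328.16705322265625, 330.581298828125), 0.5904533267021179) [198. 201. 192.]
frame_magazine 0.95 889 ((339.36456298828125, 115.05115509033203), (49.4798583984375, 118.43315887451172), 54.9565315246582) [208.  27.  19.]
frame_magazine 0.77 768 ((475.19049072265625, 271.3993225097656), (113.81709289550781, 45.81123733520508), 72.39254760742188) [211.  28.  20.]
frame_magazine 0.77 977 ((356.801513671875, -59.578514099121094), (53.79924774169922, 116.26040649414062), 41.85617446899414) [197.  25.  16.]
[-0.     0.113  0.994  0.   ] [np.float64(6.123233995736766e-17), np.float64(1.0), np.float64(0.0), np.float64(0.0)]
```

View pics/c.png

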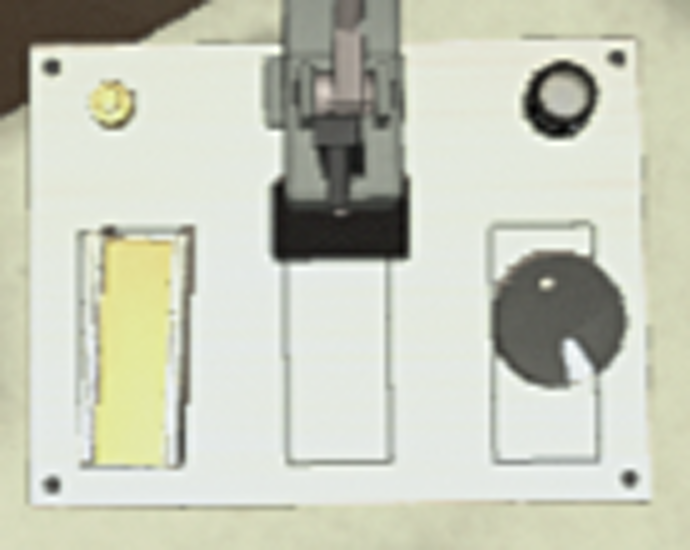

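Run:
```python
from h import *
crop=np.array([[53,485],[629,478],[617,57],[51,66]])/5+[240,145]-0.4
p=ray(crop,"top",.008); print(p.round(4))
bl,br,tr,tl=p[:,:2]
f=lambda v:np.arctan2(v[1],v[0])
print("yaw",f(bl-br)-np.pi/2,f(tl-tr)-np.pi/2,f(tr-br),f(tl-bl))
fwd=(tr+tl-br-bl)/2; print("mid",p.mean(0), np.linalg.norm(fwd),np.linalg.norm(bl-br))
print(ray(np.array([[285,463],[393,460],[490,463],[598,460],[95,466],[185,466],[105,235],[192,230]])/5+[239.6,144.6],"top",.008).round(4))
for yaw in (0.02,np.pi+.02,-np.pi+.02):
    q=inverse_kinematics([.49,.12,.26],down(yaw)); print(yaw,q)
yaw=np.pi+.02
r.move_to([.49,.12,.26],down(yaw))
c=vision.get_calibration("wrist"); im=vision.snapshot("wrist")
cv2.imwrite("pics/d.png",cv2.cvtColor(im,cv2.COLOR_RGB2BGR)); print(c)
for n in ("frame_magazine","clamp_place"):
    print(n,[(np.round(d["at"],4),d["score"]) for d in models.mark_of(n,"wrist")])
for d in models.regions_of("frame_magazine","wrist")[:2]:
    print(d["pixels"].sum(),rect(d["pixels"],"wrist",.058,c),im[d["pixels"]].mean(0))
print(telemetry.current_t())
```

```text
[[ 0.4664  0.1638  0.008 ]
 [ 0.4732 -0.1415  0.008 ]
 [ 0.6997 -0.1367  0.008 ]
 [ 0.693   0.169   0.008 ]]
yaw 0.022179236527860136 0.021837529810097234 0.02135266016354605 0.0231151598295885
mid [0.58307795 0.01365458 0.008     ] 0.22658443245963777 0.305408450222107
[[ 0.4793  0.0405  0.008 ]
 [ 0.4815 -0.0168  0.008 ]
 [ 0.4804 -0.0682  0.008 ]
 [ 0.4826 -0.1252  0.008 ]
 [ 0.4767  0.1416  0.008 ]
 [ 0.4772  0.0936  0.008 ]
 [ 0.6008  0.1382  0.008 ]
 [ 0.6039  0.0915  0.008 ]]
0.02 [ 1.02165949e-01  1.52843252e-01  1.59550184e+00 -4.44089210e-16
  1.39324756e+00  1.65296228e+00]
3.161592653589793 [ 0.10216595  0.15284325  1.59550184  0.          1.39324756 -1.48863038]
-3.121592653589793 [ 0.10216595  0.15284325  1.59550184  0.          1.39324756 -1.48863038]
{'fx': 324.715170791275, 'fy': 324.715170791275, 'cx': 277.40093403046546, 'cy': 206.3052133057228, 'position': array([0.41730515, 0.11832911, 0.41390298]), 'orientation': array([0.0889113 , 0.69387105, 0.70879435, 0.09082024])}
frame_magazine [(array([ 0.3365,  0.1184, -0.0008]), 0.94), (array([ 0.3618, -0.0667, -0.0022]), 0.85), (array([0.4765, 0.2767, 0.0006]), 0.68)]
clamp_place [(array([0.5379, 0.0135, 0.0097]), 0.8)]
4685 ((474.1119689941406, 265.9430236816406), (127.88399505615234, 50.5472297668457), 72.23600769042969) [202.74578442  53.21963714  51.01792956]
5792 ((340.8074035644531, 115.75408935546875), (52.536067962646484, 117.04444885253906), 55.607975006103516) [163.46616022  40.06198204  38.4421616 ]
3.4
```

View pics/d.png

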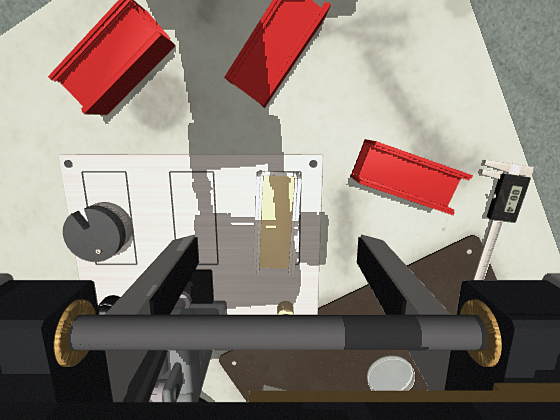

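Run:
```python
from h import *
im=cv2.imread("pics/d.png"); cv2.imwrite("pics/e.png",cv2.resize(im[160:285,230:330],None,fx=4.8,fy=4.8,interpolation=cv2.INTER_CUBIC))
```

```text
(no output)
```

View pics/e.png

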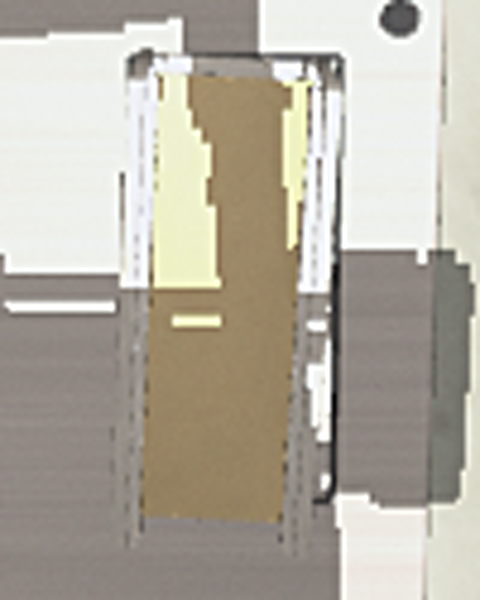

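Run:
```python
from h import *
c=vision.get_calibration("wrist")
px=np.array([[128,78],[320,78],[125,548],[299,553]])/4.8+[229.6,159.6]
p=ray(px,"wrist",.058,c); print(p.round(4), p.mean(0), p[2]-p[0],p[3]-p[1])
px=np.array([[180,55],[120,62],[342,62],[330,500],[400,18]])/4.8+[229.6,159.6]
print(ray(px,"wrist",.008,c).round(4))
```

```text
[[0.4758 0.0961 0.058 ]
 [0.4748 0.1403 0.058 ]
 [0.5941 0.0959 0.058 ]
 [0.5945 0.1394 0.058 ]] [0.53477735 0.11792498 0.058     ] [ 0.11830429 -0.0001406   0.        ] [ 0.11968077 -0.0009123   0.        ]
[[0.4776 0.1065 0.008 ]
 [0.4798 0.0908 0.008 ]
 [0.4785 0.149  0.008 ]
 [0.6028 0.1506 0.008 ]
 [0.4667 0.1636 0.008 ]]
```

```bash
cat >> h.py <<'E'
O=np.array([.543,.0132,0]); YAW=.022
def P(x,y,z): return O+R.from_euler('z',YAW).apply([x,y,z])
E
python3 - <<'E'
from h import *
print(telemetry.current_opening(), telemetry.current_wrist_force())
q=down(np.pi-.004)
r.move_to([.495,.1195,.15],q)
r.move_l([.495,.1195,.041],vel=.12,guard=8)
print(gripper_to(0.03,f_grip=15), telemetry.current_opening(), telemetry.current_finger_force(),telemetry.current_wrist_force())
t=P(-.040,0,.041); print(t)
r.move_l(t,rot=down(np.pi+YAW),vel=.06,guard=25)
print(telemetry.current_ee_pos(),telemetry.current_wrist_force())
gripper_to(.075); print(telemetry.current_opening(),telemetry.current_finger_force())
for cam in("top","side"):
    im=vision.snapshot(cam); cv2.imwrite(f"pics/f_{cam}.png",cv2.cvtColor(im,cv2.COLOR_RGB2BGR))
    print([(np.round(d["at"],4),round(d["score"],2)) for d in models.mark_of("frame_magazine",cam)])
print(telemetry.current_t())
E
```

```text
0.093988007769595 [0.46969178 0.33020765 0.02134797]
False 0.04975925885964674 14.967050403356552 [0.18087452 0.13421743 2.30531312]
[0.50300968 0.01232007 0.041     ]
[0.50300949 0.01233551 0.04100975] [0.29401288 0.13447834 1.08557287]
0.07498392688267003 0.0
[(array([ 0.4782,  0.2785, -0.0006]), 0.89), (array([0.3388, 0.117 , 0.0041]), 0.85), (array([ 0.3533, -0.0661, -0.0042]), 0.84)]
[(array([ 0.4739,  0.2737, -0.0052]), 0.95), (array([ 0.3575, -0.0624,  0.0016]), 0.83), (array([ 0.3379,  0.1166, -0.0015]), 0.79)]
8.4583
```

Run:
```python
from h import *
r.move_l(P(-.040,0,.15),vel=.15,guard=10)
r.move_l(P(-.07,0.0,.30),vel=.25)
c=vision.get_calibration("wrist"); im=vision.snapshot("wrist")
cv2.imwrite("pics/g.png",cv2.cvtColor(im,cv2.COLOR_RGB2BGR))
print([(np.round(d["at"],4),round(d["score"],2)) for d in models.mark_of("frame_magazine","wrist")])
def proj(w):
    q=c["orientation"]; v=R.from_quat([q[1],q[2],q[3],q[0]]).inv().apply(np.array(w)-c["position"]); return [v[0]/v[2]*c["fx"]+c["cx"],v[1]/v[2]*c["fy"]+c["cy"]]
p=np.array([proj(P(x,y,z)) for x,y,z in [(-.061,.025,.058),(-.061,-.025,.058),(-.063,.0275,.008),(-.063,-.0275,.008)]]); 
u,v=p.mean(0).astype(int); print(p.round(1),u,v)
cr=im[v-25:v+65,u-50:u+50]; cv2.imwrite("pics/h.png",cv2.cvtColor(cv2.resize(cr,None,fx=6,fy=6,interpolation=cv2.INTER_CUBIC),cv2.COLOR_RGB2BGR)); print(((p-[u-50,v-25]+.4)*6).round())
print(telemetry.current_t(),c["position"])
```

```text
[(array([ 3.554e-01, -6.410e-02,  3.000e-04]), 0.88), (array([0.549 , 0.0123, 0.0086]), 0.81), (array([0.3366, 0.118 , 0.0011]), 0.68), (array([0.4744, 0.2743, 0.0005]), 0.6)]
[[298.2 190.8]
 [257.8 190.8]
 [297.8 182. ]
 [258.1 182. ]] 277 186
[[429. 181.]
 [187. 181.]
 [427. 129.]
 [189. 129.]]
10.1917 [0.40025102 0.00929854 0.4524923 ]
```

View pics/h.png

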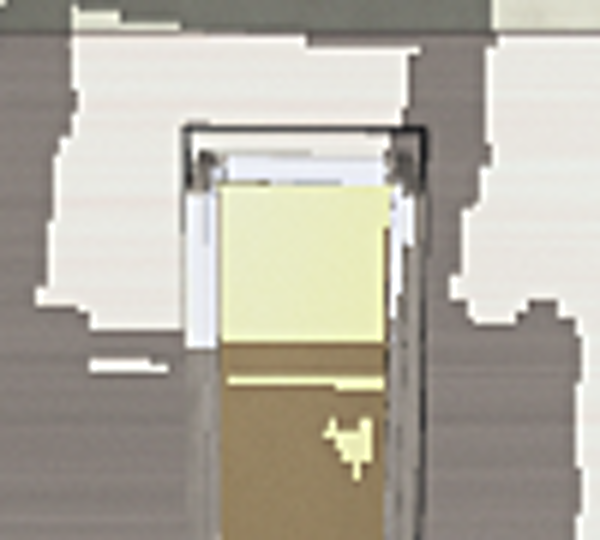

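View pics/g.png

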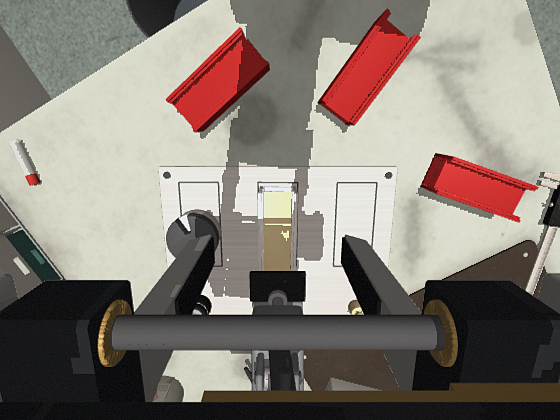

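The outline lies exactly where my press frame predicts: line at row 128, columns 187–427 in the crop. The magazine is inside it, off by about 2–4 mm in x and 2 mm or less in y, so it stays. Next is the catch.

Run:
```python
from h import *
gripper_to(0.0)
r.move_l(P(0,.05,.30),vel=.25)
r.move_l(P(.046,.05,.30),vel=.2)
r.move_l(P(.046,.045,.257),vel=.15,guard=10)
print(r.move_l(P(.046,-.068,.228),vel=.08,guard=15),telemetry.current_ee_pos(),telemetry.current_wrist_force())
r.hold(.3)
r.move_l(P(.046,-.060,.31),vel=.2)
r.move_l(P(.0,.035,.37),vel=.25)
for cam in("top","side"):
    im=vision.snapshot(cam); cv2.imwrite(f"pics/i_{cam}.png",cv2.cvtColor(im,cv2.COLOR_RGB2BGR))
    for n in ("catch_tab","lever_handle"): print(n,[(np.round(d["at"],4),round(d["score"],2)) for d in models.mark_of(n,cam)])
print("tab over at",P(.052,-.0788,.1786),"handle",P(.145,0,.307))
for yaw in (np.pi/2+YAW,-np.pi/2+YAW):
  for p in (P(.145,.035,.36),P(.145,.035,.313),P(.032,.035,.302)): print(yaw,inverse_kinematics(p,down(yaw)))
print(telemetry.current_t(),telemetry.current_joints())
```

```text
False [ 0.59054402 -0.05333659  0.2282077 ] [ 0.34675287  0.28154397 -0.61839274]
catch_tab []
lever_handle []
catch_tab [(array([ 0.5952, -0.0651,  0.1773]), 0.87)]
lever_handle [(array([0.6857, 0.0154, 0.3089]), 0.86)]
tab over at [ 0.59672088 -0.06443702  0.1786    ] handle [0.68796491 0.01638974 0.307     ]
1.5927963267948966 [-0.02624946  0.42645496  0.96606537  0.          1.74907232 -0.04824946]
1.5927963267948966 [-0.02624946  0.42799923  1.07413032  0.          1.63946311 -0.04824946]
1.5927963267948966 [-0.03577044  0.24752756  1.36992114  0.          1.52414396 -0.05777044]
-1.5487963267948965 None
-1.5487963267948965 None
-1.5487963267948965 None
16.0917 [-4.06845748e-02  1.85079188e-01  1.29370114e+00 -2.27405575e-04
  1.66455700e+00 -1.63216139e+00]
```

Run:
```python
from h import *
q=down(np.pi/2+YAW)
r.move_to(P(0,.035,.40),q); gripper_to(.05)
r.move_l(P(.145,.035,.38),vel=.25)
print(r.move_l(P(.145,.035,.313),vel=.12,guard=8))
gripper_to(0.0,f_grip=25); print(telemetry.current_opening(),telemetry.current_finger_force())
for a in (.15,.3,.45,.6,.75,.85,.905):
    b=.35-a; g=r.move_l(P(.1+.13*np.sin(b),.035,.185+.13*np.cos(b)+.006),vel=.08,guard=40)
    print(a,g,np.round(telemetry.current_wrist_force(),1),round(telemetry.current_opening(),4))
r.hold(.5)
for cam in("side",):
    im=vision.snapshot(cam); cv2.imwrite(f"pics/j_{cam}.png",cv2.cvtColor(im,cv2.COLOR_RGB2BGR))
    for n in ("catch_tab","lever_handle","clamp_pad"): print(n,[(np.round(d["at"],4),round(d["score"],2)) for d in models.mark_of(n,cam)])
print("home",P(.032,0,.296),"pad z .078-.020",telemetry.current_ee_pos(),telemetry.current_finger_force(),telemetry.current_t())
```

```text
False
0.015193655982083604 25.000105798244476
0.15 False [3.2 1.2 1.5] 0.0155
0.3 False [3.7 1.8 5.7] 0.0153
0.45 False [2.7 0.9 8.6] 0.0154
0.6 False [2.9 2.1 8.3] 0.0156
0.75 False [2.4 2.6 7. ] 0.0156
0.85 False [3.7 2.3 7.2] 0.0156
0.905 False [4.7 2.7 8.4] 0.0153
catch_tab [(array([ 0.5979, -0.0618,  0.1802]), 0.66)]
lever_handle []
clamp_pad [(array([0.6087, 0.0154, 0.0573]), 0.9), (array([ 0.5957, -0.0632,  0.1817]), 0.64)]
home [0.57499226 0.01390394 0.296     ] pad z .078-.020 [0.57514812 0.04939446 0.3024569 ] 25.00094711780548 23.7
```

View pics/j_side.png

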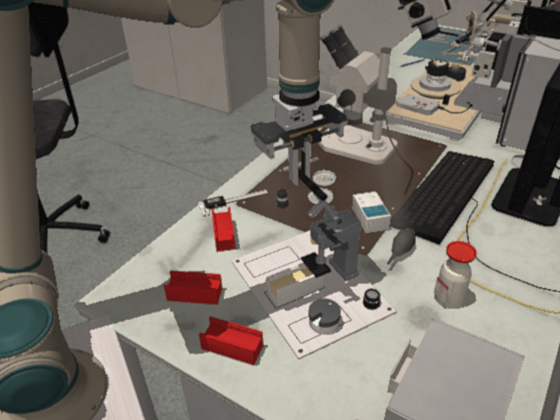

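The side picture shows the handle in the fingers at about (300,160), the pad down on the magazine at (315,265), and the catch lying over. The chuck and loupe are untouched. The TCP is at the home position, so I'm handing it in.

```bash
python3 -c "
from plant import r
print(r.sign_off())"
```

```text
the job is handed in; nothing more can be done
None
```

The job is handed in (no verdict came back): the magazine is in the middle outline about 2–4 mm off centre, the catch is over on its side, and the gripper is holding the lever home with the pad down on the magazine.

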